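# Test the bench's safety breaker in the pottery studio

## Task

Test the breaker on the sloping power console: slide the steel shutter fully aside, push the spring plunger behind it all the way down to its stop so that the breaker lever drops, and let the plunger come back up. Then lift the lever back to its upper (on) position and slide the shutter fully shut over the plunger again. Do not disturb the bowl, the jar and the brush pot that stand around it.

Things in the scene. Friction and masses are not known exactly. Their poses are not given: they have to be found in the camera images.
- console: Fixed grey wedge-shaped console, 145 (x) x 300 (y) mm, 136 mm high at the back, 30 mm at the front. Origin: centre of its underside; z up. Its sloping panel faces its own -x side (about to the robot's left) and up. A clear splash roof, 5 mm thick, spans its width: underside at z = 190 mm, from x = -12 back to a clear wall at x = 73 mm. A vertical tool strikes it: work square to the panel.
- panel: The console's panel, 180 mm along the slope x 300 mm wide, sloping 36 degrees (0.63 rad). Origin: middle of its face; z: outward normal, x: up the slope, y: along the width (the console's y). In this frame the roof's edge is at x = 54, z = 93 mm; plunger axis x = -10, y = -75; lever x = -15, y = 105. Rails 6 mm high run along y at x = -52 and 32, from y = -115 to 55. Never moves on the console.
- shutter (a joint): Steel sliding shutter, an inverted U 70 mm long (panel y) x 90 mm (panel x), top face 50 mm above the panel. Value in m: 0 = shut, centred over the plunger; 0.09 = fully open against its stop, moved along the panel's +y. Starts between 0 and 0.012. Friction holds it where it is left (about 1.5 N).
- shutter_tab (a point): Centre of the upright steel grip tab on the shutter's top; tab 46 mm along panel x, 12 mm thick along panel y, 28 mm high along panel z (from 50 to 78 mm above the panel). Moves with the shutter.
- plunger (a joint): Spring plunger: black mushroom head, 26 mm diameter, 10 mm thick, on a steel stem in a fixed dark collar (36 mm diameter, 10 mm high). In m: 0 = up, 0.014 = down at its stop; moves along panel -z. Push needed: 2 N at first, then 7 to 11 N; the lever trips only in the last 1.5 mm. It springs back when released. While it is held down the lever cannot be reset.
- plunger_top (a point): Centre of the top face of the plunger's head, 34 mm above the panel when up, 20 mm when down. Moves with the plunger.
- lever (a joint): White breaker lever, a flat paddle 22 mm wide (panel y), 8 mm thick, in a black slot plate. In rad: 0 = up (on), leaning 0.6 up the slope from the panel's normal, so about upright; 1.2 = dropped, leaning 0.6 down the slope. Pivot 22 mm below the panel's face at panel x = -15, y = 105, axis along y. A snap spring throws it to the nearer end (past 0.6). Takes about 1 N at the tip, up the slope.
- lever_tip (a point): Middle of the lever's end, 70 mm from its pivot. In the panel's frame at x = 25, z = 36 mm when up, x = -55, z = 36 mm when dropped. Moves with the lever.
- bowl: Bystander: loose white ceramic bowl, 110 mm across, 55 mm high, origin under its centre. Leave alone.
- jar: Bystander: loose closed white jar, 68 mm across, 100 mm high, origin under its centre. Leave alone.
- pot: Bystander: loose terracotta pot with brushes, 80 mm across, 90 mm high (160 mm with the brushes), origin under its centre. Leave alone.

How it is judged (in metres and radians):
On the way, in this order (a step that is already met when the one before it is completed fails the run):
1. the shutter is slid fully open (within 8 mm) and the lever is still up (value of joint shutter above 0.082 m and value of joint lever below 0.2 rad), for 0.2 s.
2. the plunger is pushed down to its stop (within 1.3 mm) (value of joint plunger above 0.0127 m), for 0.1 s.
3. the plunger is let up again and the lever has dropped (value of joint plunger below 0.002 m and value of joint lever above 1 rad), for 0.2 s.
4. the lever is lifted back up to on (value of joint lever below 0.12 rad and value of joint plunger below 0.002 m), for 0.2 s.
At the end, for the whole second after the job is handed in: Shutter shut (within 6 mm of its end), lever up (within 0.12 rad of 0), plunger up (within 2 mm), and bowl, jar and brush pot upright and within 30 mm of where they stood (all of step 4 and value of joint shutter below 0.006 m and distance of each of bowl, jar, pot from where it was at the start of the episode below 0.03 m and angle between each of bowl, jar, pot's own z axis and vertical below 0.2 rad); the robot touches nothing.
It fails at once if the bowl is knocked over or moved by more than 30 mm (distance of bowl from where it was at the start of the episode above 0.03 m or angle between bowl's own z axis and vertical above 0.5 rad).
It fails at once if the jar is knocked over or moved by more than 30 mm (distance of jar from where it was at the start of the episode above 0.03 m or angle between jar's own z axis and vertical above 0.5 rad).
It fails at once if the brush pot is knocked over or moved by more than 30 mm (distance of pot from where it was at the start of the episode above 0.03 m or angle between pot's own z axis and vertical above 0.5 rad).
It also fails if it takes over 61 s, if anything falls off the work surface, if the arm or the gripper's body presses on something with over 40 N, if the wrist force passes 120 N, or if a joint passes its speed limit or range.

## Robot

A 7-joint arm with a two-finger parallel gripper is mounted at the origin on the work surface. World frame = base frame: x ahead of the robot, y to its left, z up, the work surface at z = 0. Lengths are in mm, angles in degrees, forces in N, time in s.
With the tool pointing down it reaches from about 425 to 950 mm from the base axis. Payload 4.7 kg.
Tool frame: the origin (TCP) lies at the very end of the fingers, on their centre line; the grasp point (between the pads) lies 19 mm behind it; z points along the fingers, y is the direction in which the jaws open and shut (so a half turn about z gives the same grasp; the last joint's range is limited). The gripper opens to 85 mm and grips with 20 to 120 N. Pads are 22 mm wide; open, the fingers measure 114 mm over their backs; the gripper's body (76 mm by 85 mm) begins 54 mm behind the grasp point. The pads swing forward as they close: fully open they stand 13 mm farther back than shut.
Start: joints at [71.625, 26.849, -2.785, 87.806, 1.381, 65.374, -4.715], TCP at [194.228, -646.47, 231.335] pointing down, gripper open.
Joint ranges: [-148.3, 148.3], [-19.14, 114.17], [-79.39, 73.82], [5.75, 140.21], [-59.74, 239.74], [12.07, 113.84], [-152.46, 152.46]. Speed limits (degrees/s): [147.25, 147.25, 180, 180, 180, 180, 180].

## Interface

Orientations are given as a 3x3 rotation matrix whose columns are the frame's x, y, z axes.
In Python, from plant import arm gives the robot as it stands. The module is installed in compiled form; this text tells all that it offers. Calls block until the motion is done:
- arm.reach(position, orientation): joint-space move of the TCP to a pose.
- arm.movel(position, rate=150, ori=None, force_limit=None): straight line of the TCP; ori=None keeps the orientation; rate is the mean speed in mm/s. With force_limit (N) it stops when the force on the tool has changed by that much, and returns True; else False.
- arm.goto_joints(angles): joint-space move.
- arm.gripper_open() and arm.close(force=None): open the fingers fully, or close them until they stop; force is the grip in N (None keeps the last).
- arm.wait(seconds).
- arm.inverse_kinematics(position, orientation): joint angles nearest the present ones, or None.
- arm.camera(name): name is "scene" or "top" or "wrist"; returns a dict with "pixels" (384x512x3 uint8, red, green, blue), "fx", "fy", "cx", "cy" (pixels), "distortion" ([k1, k2, p1, p2, k3] as OpenCV has them; the pictures are not rectified), "R" (3x3) and "t" (3): a world point X has camera coordinates R X + t. Camera axes: x right, y down, z forward; pixel columns grow to the right and rows downward; lengths in mm; the calibration is good to about 2 mm. A picture is of the moment at which its call begins. There is no depth.
A pose or a line that the arm cannot do raises arm.PlanningError and nothing moves.
- arm.finish_job(): hands the job in, once; it reports no verdict.
Readings, each from a call of its own:
- arm.read_t(): time.
- arm.read_joints(): joint angles.
- arm.read_qd(): joint speeds.
- arm.read_tau(): joint torques, N m.
- arm.read_tcp_pos(): TCP position.
- arm.read_orientation(): TCP orientation.
- arm.read_wrist_force(): force on the tool from outside, world axes, zero at the start.
- arm.read_wrist_torque(): the same for the moment, N m.
- arm.read_gripper_width(): finger opening in mm.
Only numpy, scipy, OpenCV 4.12 (cv2) and the standard library are available. Lean on these libraries where they do the work, as an engineer would, in place of code of your own. Each camera call takes 0.05 s, during which the arm holds its last target. There are 200 camera calls.

## Working session

There is one attempt and no reset: what is moved stays moved. The work goes in short steps, each a Python script; the robot and the scene stay as the last script left them, time stands still between calls to the robot, and variables do not carry over. Pictures are saved under pics/ and viewed, about 8 in all and at most 12, crops included, and the job is handed in when it is done.

```bash
mkdir -p pics; python3 - <<'E'
from plant import arm
import cv2,pickle
d={}
for n in("scene","top","wrist"):
    c=arm.camera(n);d[n]=c;cv2.imwrite(f"pics/a_{n}.png",c["pixels"][:,:,::-1]);print(n,c["fx"],c["R"].round(3).tolist(),c["t"].round(0))
pickle.dump(d,open("cams.pkl","wb"))
import numpy as np
a=d["scene"]["pixels"];b=d["top"]["pixels"]
cv2.imwrite("pics/b_scene.png",cv2.resize(a[:,:,::-1],(800,600),interpolation=cv2.INTER_CUBIC))
cv2.imwrite("pics/b_top.png",cv2.resize(b[:,:,::-1],(800,600),interpolation=cv2.INTER_CUBIC))
E
```

```text
scene 371.15817937413084 [[-0.356, 0.934, -0.02], [0.696, 0.251, -0.673], [-0.624, -0.254, -0.739]] [ 148. -300. 1250.]
top 357.15659057197655 [[-0.002, -1.0, 0.009], [-0.982, 0.0, -0.189], [0.189, -0.01, -0.982]] [ 66. 539. 761.]
wrist 324.8587315608348 [[0.287, -0.958, -0.002], [-0.908, -0.272, 0.317], [-0.304, -0.089, -0.948]] [-674.  -41.  379.]
```

View pics/b_scene.png

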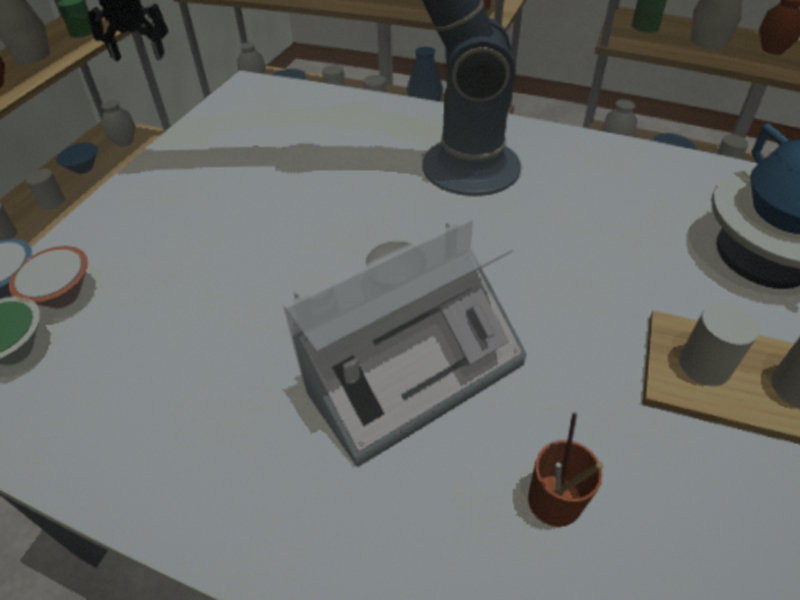

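View pics/b_top.png

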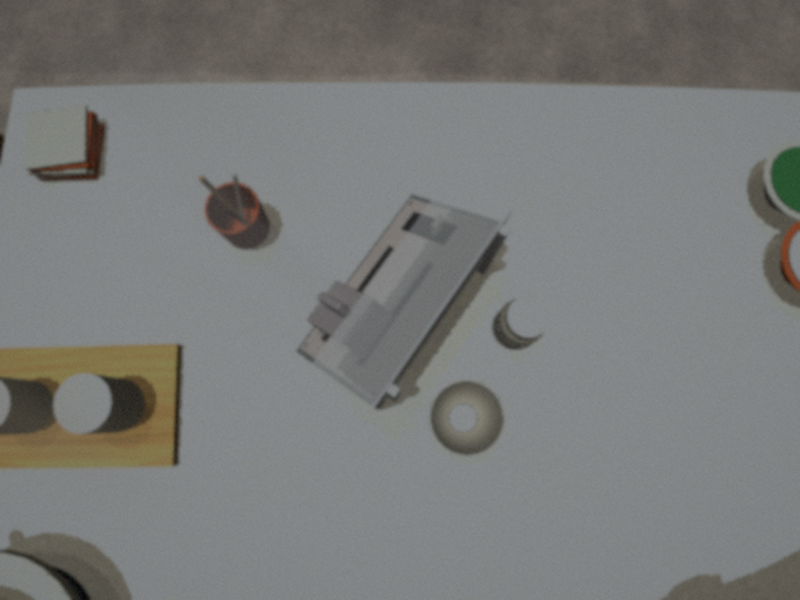

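Scene: shutter with tab near (477,318), lever near (350,370), low edge from (360,460) to (523,355). Top: tab near (335,300), low edge from (298,350) to (412,197). I'll fit the console pose and overlay it on the images.

```bash
cat > h.py <<'E'
import numpy as np,cv2,pickle
from scipy.optimize import least_squares
A=np.radians(36)
# panel->console
Rp=np.array([[np.cos(A),0,-np.sin(A)],[0,1,0],[np.sin(A),0,np.cos(A)]]);tp=np.array([0,0,83.])
def Rz(a):return np.array([[np.cos(a),-np.sin(a),0],[np.sin(a),np.cos(a),0],[0,0,1]])
def con2w(q,P):return (Rz(q[2])@np.atleast_2d(P).T).T+[q[0],q[1],0]
def pan2w(q,P):return con2w(q,(Rp@np.atleast_2d(P).T).T+tp)
def panR(q):return Rz(q[2])@Rp
def proj(c,X):
    return cv2.projectPoints(np.asarray(X,float).reshape(-1,1,3),cv2.Rodrigues(np.array(c["R"]))[0],np.array(c["t"],float),np.array([[c["fx"],0,c["cx"]],[0,c["fy"],c["cy"]],[0,0,1]]),np.array(c["distortion"]))[0][:,0]
def boxedges(lo,hi):
    import itertools
    v=np.array(list(itertools.product(*zip(lo,hi))),float)
    return [(v[i],v[j]) for i in range(8) for j in range(i) if (v[i]!=v[j]).sum()==1]
def overlay(c,q,s,roi,fn,scale=4,lev=0.):
    im=np.ascontiguousarray(c["pixels"][:,:,::-1]);x0,y0,x1,y1=roi
    im=cv2.resize(im[y0:y1,x0:x1],None,fx=scale,fy=scale,interpolation=cv2.INTER_CUBIC)
    im=cv2.convertScaleAbs(im,alpha=1.5)
    def dr(pq,col):
        uv=(proj(c,np.array(pq))-[x0,y0]+.5)*scale
        cv2.line(im,*[tuple(int(v) for v in p) for p in uv],col,1,cv2.LINE_AA)
    W=lambda f,l,col:[dr(np.vstack([f(q,a),f(q,b)]),col) for a,b in l]
    y=150
    W(con2w,[((-72.5,-y,0),(-72.5,y,0)),((-72.5,-y,30),(-72.5,y,30)),((-72.5,-y,0),(-72.5,-y,30)),((-72.5,y,0),(-72.5,y,30)),((-72.5,-y,30),(72.5,-y,136)),((-72.5,y,30),(72.5,y,136)),((72.5,y,0),(72.5,y,136)),((-12,-y,190),(-12,y,190))],(0,255,0))
    W(pan2w,boxedges((-29+6-0,-75+s-6,50),(23,-75+s+6,78)) if 0 else boxedges((-10-23,-75+s-6,50),(-10+23,-75+s+6,78)),(0,0,255))
    W(pan2w,boxedges((-55,-75+s-35,49),(35,-75+s+35,50))[0:],(255,0,255))
    W(pan2w,[((-52,-115,6),(-52,55,6)),((32,-115,6),(32,55,6)),((-15-70*0,105,-22+22),(-15+70*np.sin(.6-lev),105,-22+70*np.cos(.6-lev)))],(255,255,0))
    cv2.imwrite(fn,im)
E
python3 - <<'E'
from h import *
d=pickle.load(open("cams.pkl","rb"))
k=.64
obs=[("top",con2w,(-72.5,-150,30),(298,350)),("top",con2w,(-72.5,150,30),(412,197)),
("scene",con2w,(-72.5,150,0),(360,462)),("scene",con2w,(-72.5,-150,0),(525,355))]
def f(p):
    r=[]
    for n,F,P,uv in obs:r+=list(proj(d[n],F(p,P))[0]-np.array(uv)*k)
    r+=list(proj(d["scene"],pan2w(p,(-10,-75+p[3],78)))[0]-np.array((477,312))*k)
    r+=list(proj(d["top"],pan2w(p,(-10,-75+p[3],78)))[0]-np.array((333,299))*k)
    return r
s=least_squares(f,[700,0,np.radians(-130),5],loss="soft_l1");print(s.x,np.degrees(s.x[2]),np.round(s.fun,1))
q=s.x
overlay(d["scene"],q,q[3],(165,130,355,310),"pics/c_s.png");overlay(d["top"],q,q[3],(170,110,350,270),"pics/c_t.png")
for n,cl in(("pot",(558,512)),):pass
# bystanders rough from top: ray to plane z
def ray(n,uv,z):
    c=d[n];u=cv2.undistortPoints(np.array([[uv]],float)*k,np.array([[c["fx"],0,c["cx"]],[0,c["fy"],c["cy"]],[0,0,1]]),np.array(c["distortion"]))[0,0]
    R=np.array(c["R"]);C=-R.T@c["t"];v=R.T@[*u,1];return (C+v*(z-C[2])/v[2]).round()
print("pot",ray("top",(232,208),90),"bowl",ray("top",(467,417),50),"jar",ray("top",(522,320),100))
print("lever,plunger",pan2w(q,[(-15,105,0),(-10,-75,34)]).round())
E
```

```text
[557.74613573  77.03601425 695.26911196  12.37277704] 39835.98574139674 [-0.2  3.9 -0.7 -0.1 -0.5 -0.6 -1.8  1.7  0.9  2.7  0.5  0.2]
pot [681. 313.  90.] bowl [385. -24.  50.] jar [516. -96. 100.]
lever,plunger [[652.  28.  74.]
 [511. 142. 105.]]
```

View pics/c_s.png

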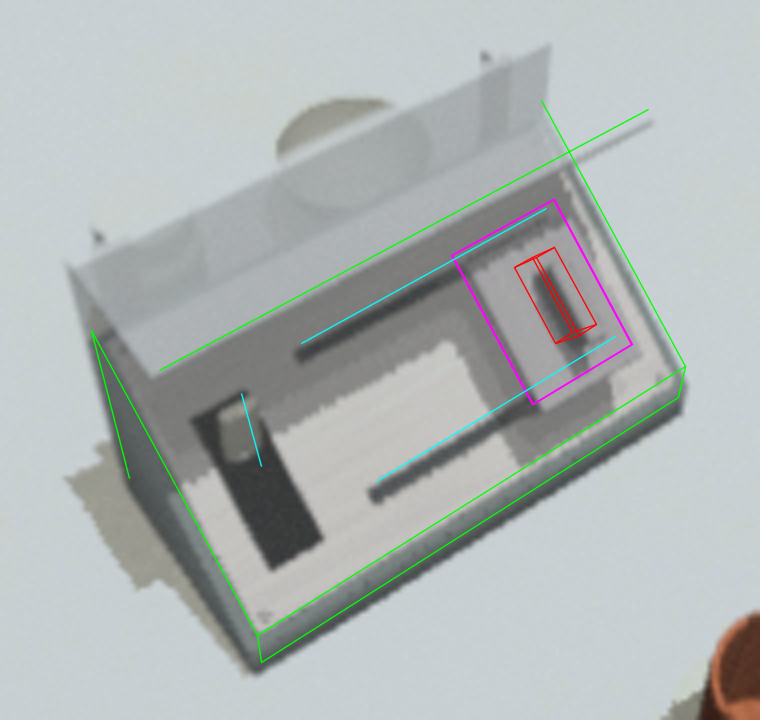

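View pics/c_t.png

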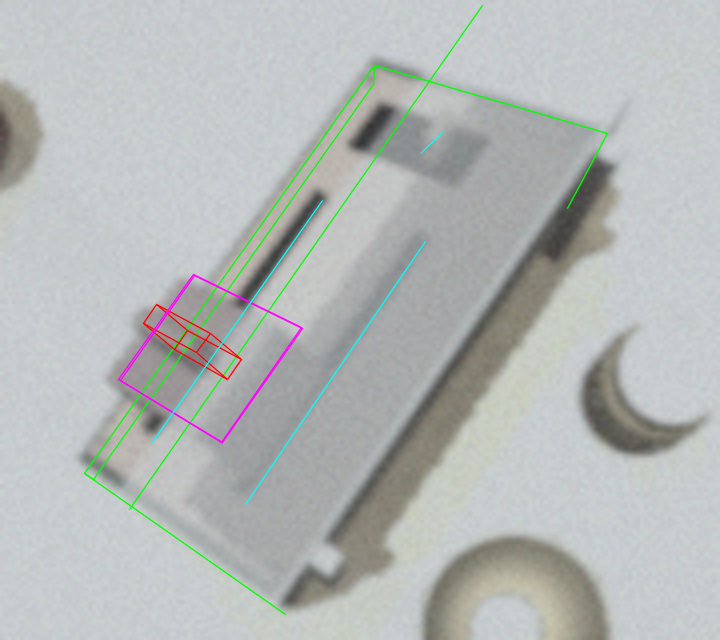

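The first fit is off by several mm: the rails and corners show visible residuals in both views. I'll refit using rail ends, roof corners and base corners.

```bash
python3 - <<'E'
from h import *
d=pickle.load(open("cams.pkl","rb"))
S,T=(165,130),(170,110)
obs=[("scene",pan2w,(32,55,6),(298,353)),("scene",pan2w,(-52,55,6),(372,493)),
("scene",con2w,(-72.5,150,0),(257,672)),("scene",con2w,(-72.5,-150,0),(683,413)),("scene",con2w,(-72.5,-150,30),(687,378)),
("scene",con2w,(-12,150,190),(152,378)),
("top",con2w,(-72.5,150,30),(373,62)),("top",con2w,(-72.5,-150,30),(83,457)),("top",pan2w,(-52,55,6),(323,193)),("top",pan2w,(32,55,6),(425,237))]
def f(p):
    r=[]
    for n,F,P,uv in obs:r+=list(proj(d[n],F(p,P))[0]-(np.array(uv)/4-.5+(S if n=="scene" else T)))
    return r
best=min((least_squares(f,[580,80,a],loss="soft_l1") for a in (-2.5,-2,-1,0.,1,2)),key=lambda s:s.cost)
q=best.x;print(q,np.degrees(q[2]),np.round(best.fun.reshape(-1,2),1).tolist())
np.save("q.npy",q)
overlay(d["scene"],q,5,(165,130,355,310),"pics/d_s.png");overlay(d["top"],q,5,(170,110,350,270),"pics/d_t.png")
a=cv2.imread("pics/d_s.png");b=cv2.imread("pics/d_t.png");b=cv2.copyMakeBorder(b,0,80,0,0,0)
cv2.imwrite("pics/d.png",cv2.resize(np.hstack([a,b]),(800,390)))
print(pan2w(q,[(-15,105,0),(-10,-75,34)]).round(),panR(q).round(2).tolist())
E
```

```text
[563.76053527  78.57562626  -2.18139184] -124.98454606004276 [[0.3, -0.5], [0.1, -0.7], [-0.4, -0.3], [-0.6, -0.9], [0.1, 0.2], [0.3, -0.0], [0.8, -1.2], [-0.9, 0.5], [-0.3, -0.7], [-0.3, -1.2]]
[[657.  28.  74.]
 [518. 145. 105.]] [[-0.46, 0.82, 0.34], [-0.66, -0.57, 0.48], [0.59, 0.0, 0.81]]
```

View pics/d.png

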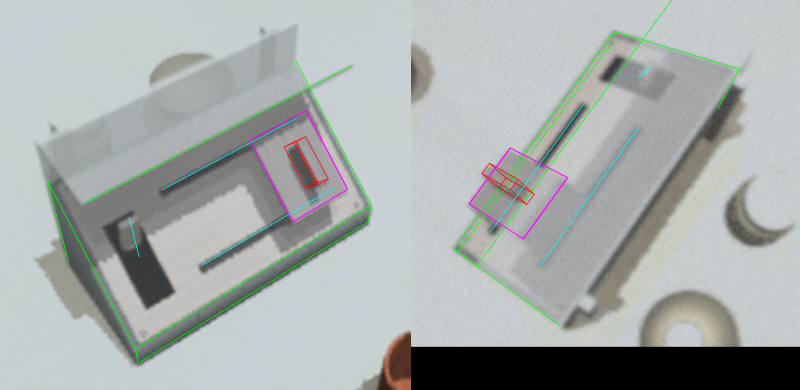

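The pose fit is now sub-pixel in both views. Next is the IK check for both half-turns, and the wrist-camera side.

```bash
python3 - <<'E'
from h import *
from plant import arm
q=np.load("q.npy");P=panR(q)
d=pickle.load(open("cams.pkl","rb"))["wrist"]
C=-np.array(d["R"]).T@d["t"];print("cam in tool",(np.array(arm.read_orientation()).T@(C-arm.read_tcp_pos())).round(), arm.read_t(),arm.read_wrist_force())
n=P[:,2]
for sg in(1,-1):
    R=np.column_stack([-sg*P[:,0]*-1,-sg*P[:,1],-n]) 
    print(sg,round(np.linalg.det(R),2),"toolx=",sg,"*panel x")
    for p in [(-10,-75,200),(-10,-75,55),(-10,15,55),(-10,-75,18),(-85,105,80),(-85,105,14),(-12,105,14)]:
        j=arm.inverse_kinematics(pan2w(q,p)[0],R);print(p,None if j is None else np.round(j))
E
```

```text
cam in tool [  80.    0. -141.] 0.15 [-0.27099475  0.39963415 -0.11969841]
1 1.0 toolx= 1 *panel x
(-10, -75, 200) [ -7.  46. -46.  73.  34. 110.  92.]
(-10, -75, 55) [  9.  58. -68.  90.  48. 106.  77.]
(-10, 15, 55) [ 12.  61. -68.  82.  54. 111.  85.]
(-10, -75, 18) [ 11.  60. -68.  94.  50. 104.  75.]
(-85, 105, 80) [  4.  65. -57.  62.  57. 112.  99.]
(-85, 105, 14) [ 11.  72. -68.  69.  67. 113.  93.]
(-12, 105, 14) [ 16.  66. -68.  77.  63. 112.  93.]
-1 1.0 toolx= -1 *panel x
(-10, -75, 200) [ -7.  46. -46.  73.  34. 110. -88.]
(-10, -75, 55) [  1.  48. -48.  91.  37.  96. -93.]
(-10, 15, 55) [  4.  51. -46.  83.  42.  99. -85.]
(-10, -75, 18) [  0.  47. -44.  94.  37.  91. -92.]
(-85, 105, 80) [ -4.  58. -36.  63.  43. 103. -74.]
(-85, 105, 14) [ -3.  58. -32.  70.  41.  95. -75.]
(-12, 105, 14) [  1.  51. -30.  78.  39.  93. -73.]
```

```bash
cat >> h.py <<'E'
def toolR(q):
    P=panR(q);return np.column_stack([-P[:,0],P[:,1],-P[:,2]])
E
python3 - <<'E'
from h import *
from plant import arm
q=np.load("q.npy");R=toolR(q)
p=np.array(arm.read_tcp_pos());arm.movel(p+[0,0,170],rate=250)
arm.reach(pan2w(q,(-20,-60,300))[0],R)
arm.movel(pan2w(q,(-10,-67,150))[0],rate=150)
print(arm.read_tcp_pos(),pan2w(q,(-10,-67,150)),arm.read_t())
c=arm.camera("wrist");pickle.dump(c,open("w1.pkl","wb"))
overlay(c,q,8,(0,0,512,384),"pics/w1.png",1.5)
E
```

```text
[564.63706444 196.5217518  199.07109578] [[564.0570118  195.85523463 198.47469663]] 5.7
```

View pics/w1.png

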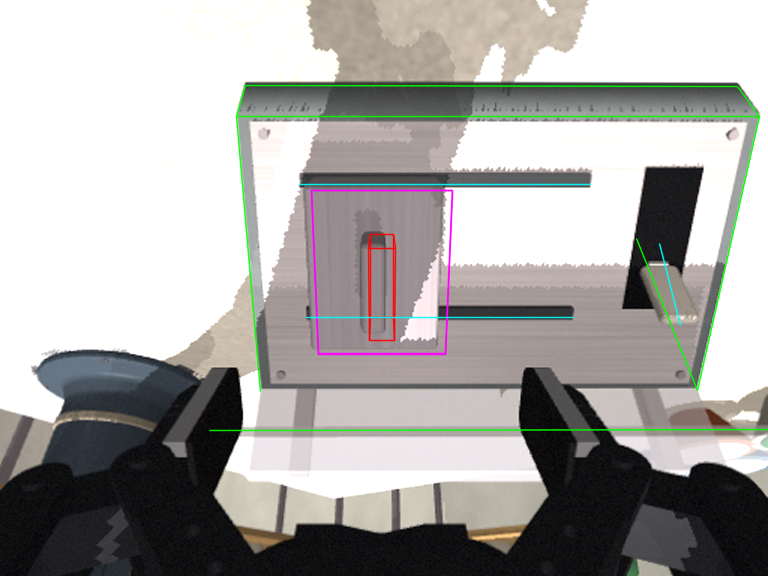

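The wrist view agrees with the model within about 2 mm. The tab is centred near (374,285), so the shutter stands at about 4 mm. Next I grip the tab and open the shutter.

```bash
python3 - <<'E'
from h import *
from plant import arm
q=np.load("q.npy");R=toolR(q);W=lambda *p:pan2w(q,p)[0]
loc=lambda:(panR(q).T@(np.array(arm.read_tcp_pos())-W(0,0,0))).round(1)
F=lambda:(panR(q).T@arm.read_wrist_force()).round(1)
arm.movel(W(-12,-71.5,110),rate=100)
print(arm.movel(W(-12,-71.5,56),rate=60,force_limit=10),loc(),F())
arm.close(25);print("w",arm.read_gripper_width(),loc(),F())
print(arm.movel(W(-12,19,56),rate=40,force_limit=14),loc(),F(),arm.read_t())
c=arm.camera("wrist");pickle.dump(c,open("w2.pkl","wb"))
overlay(c,q,90,(0,0,512,384),"pics/w2.png",1.5)
E
```

```text
False [-12.2 -71.5  56.5] [ 0.   0.1 -0.2]
w 11.468733363684882 [-12.  -71.5  56.1] [-0.6  0.3  0.8]
False [-12.   15.9  56.1] [ 4.9 -8.5  4.7] 10.425
```

View pics/w2.png

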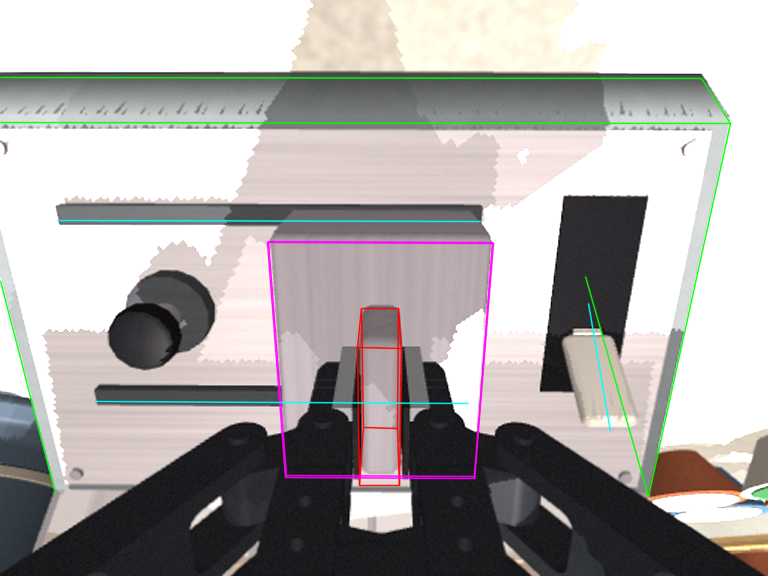

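The shutter is against its stop and the plunger is exposed at (145,337); the lever is still up. Next I release the tab and push the plunger.

```bash
python3 - <<'E'
from h import *
from plant import arm
q=np.load("q.npy");R=toolR(q);W=lambda *p:pan2w(q,p)[0]
loc=lambda:(panR(q).T@(np.array(arm.read_tcp_pos())-W(0,0,0))).round(1)
F=lambda:(panR(q).T@arm.read_wrist_force()).round(1)
c=pickle.load(open("w2.pkl","rb"));print("plunger px",(proj(c,W(-10,-75,34))*1.5).round())
arm.gripper_open();l=loc();print(l,F())
arm.movel(W(-12,l[1],125),rate=120)
arm.close(20)
arm.movel(W(-11,-75,110),rate=150)
arm.movel(W(-11,-75,42),rate=100)
print(loc(),F(),"px later")
print(arm.movel(W(-11,-75,15),rate=20,force_limit=27),loc(),F())
arm.wait(.3);print(loc(),F())
arm.movel(W(-11,-75,120),rate=100);arm.wait(.3);print(arm.read_t())
c=arm.camera("wrist");overlay(c,q,90,(0,0,512,384),"pics/w3.png",1.5,1.2)
E
```

```text
plunger px [[139. 347.]]
[-12.   19.1  56. ] [1.1 0.  0.2]
[-11.3 -74.8  42.6] [ 0.3 -0.   0.6] px later
False [-11.2 -74.9  21.2] [ 7.5 -2.8 24. ]
[-11.2 -74.9  21.2] [ 7.5 -2.9 24.7]
17.5917
```

View pics/w3.png

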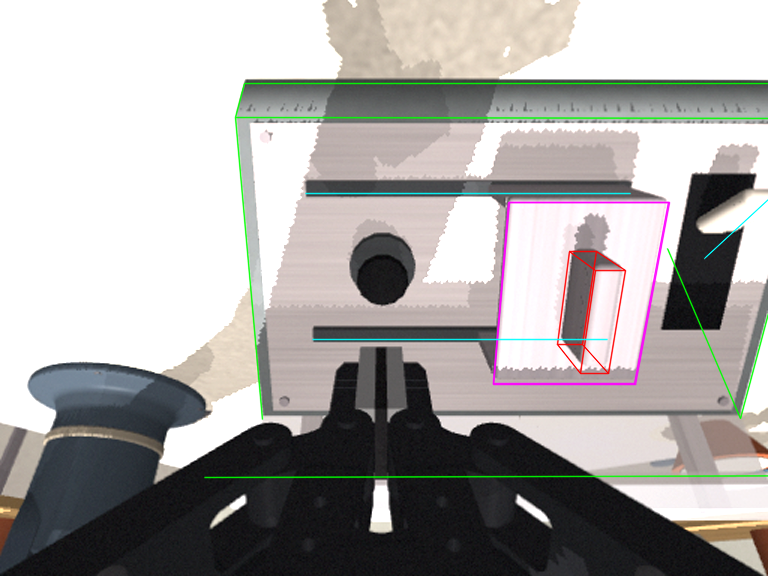

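The lever has dropped (paddle near (735,210)), the plunger is back up, and the 24 N reading means it hit its stop. Next I reset the lever.

```bash
python3 - <<'E'
from h import *
from plant import arm
q=np.load("q.npy");W=lambda *p:pan2w(q,p)[0]
loc=lambda:(panR(q).T@(np.array(arm.read_tcp_pos())-W(0,0,0))).round(1)
F=lambda:(panR(q).T@arm.read_wrist_force()).round(1)
arm.movel(W(-88,103,120),rate=150)
print(arm.movel(W(-88,103,16),rate=100,force_limit=10),loc(),F())
print(arm.movel(W(-11,104,16),rate=50,force_limit=12),loc(),F())
arm.movel(W(-25,104,16),rate=80);arm.movel(W(-25,104,120),rate=120)
arm.movel(W(-12,15,130),rate=120);print(loc(),arm.read_t())
c=arm.camera("wrist");overlay(c,q,90,(0,0,512,384),"pics/w4.png",1.5,0)
E
```

```text
False [-88.4 103.1  17. ] [ 0.2 -0.1  0.3]
False [-11.4 103.8  15.9] [-0.2 -0.2  0.2]
[-11.7  16.  129.6] 24.2083
```

View pics/w4.png

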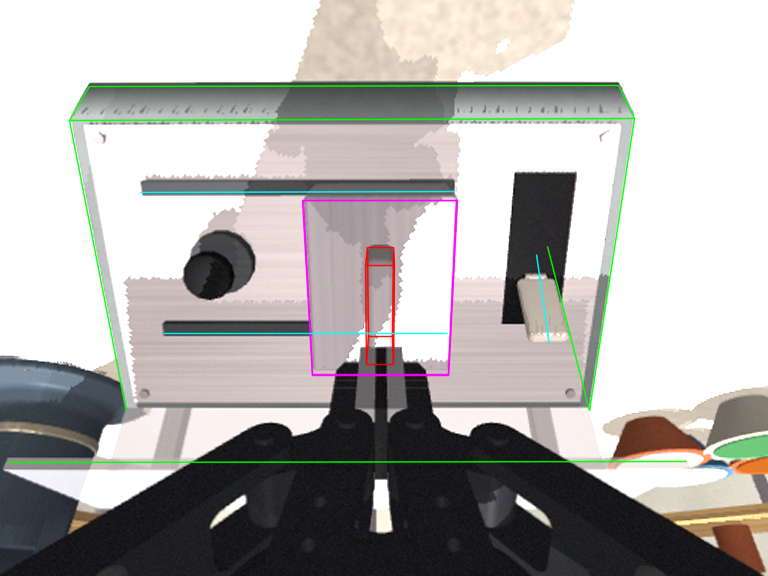

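The lever is up again (paddle near (540,308)). Now I shut the shutter and retreat.

```bash
python3 - <<'E'
from h import *
from plant import arm
q=np.load("q.npy");W=lambda *p:pan2w(q,p)[0]
loc=lambda:(panR(q).T@(np.array(arm.read_tcp_pos())-W(0,0,0))).round(1)
F=lambda:(panR(q).T@arm.read_wrist_force()).round(1)
arm.gripper_open()
print(arm.movel(W(-12,15,56),rate=80,force_limit=10),loc(),F())
arm.close(25);print(arm.read_gripper_width(),loc(),F())
print(arm.movel(W(-12,-79,56),rate=40,force_limit=14),loc(),F())
arm.gripper_open();l=loc();print(l)
arm.movel(W(-12,l[1],150),rate=120);arm.wait(.3);print(arm.read_t(),F())
c=arm.camera("wrist");overlay(c,q,0,(0,0,512,384),"pics/w5.png",1.5,0)
arm.movel(W(-20,-60,300),rate=150)
t=arm.camera("top");t0=pickle.load(open("cams.pkl","rb"))["top"]
cv2.imwrite("pics/top2.png",np.vstack([x["pixels"][90:320,90:390,::-1] for x in(t0,t)]))
E
```

```text
False [-12.3  15.1  56.7] [ 1.  -0.5  0.7]
11.590160324951563 [-12.   15.1  56.1] [-0.6  0.2  0.4]
False [-12.  -74.4  56.1] [-2.9 11.9  0.6]
[-12.  -79.1  56. ]
31.2167 [-0.2 -0.5  0.6]
```

View pics/w5.png

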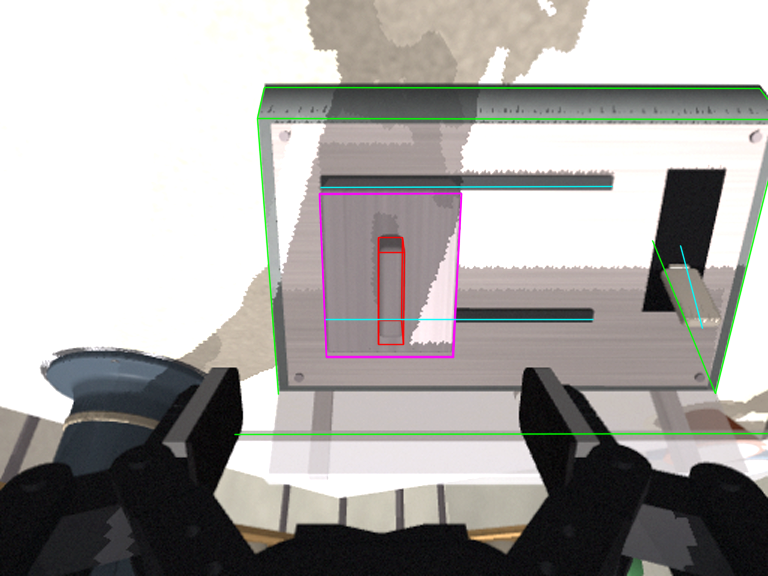

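View pics/top2.png

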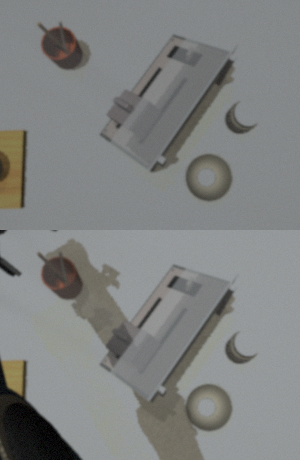

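The shutter coincides with the s = 0 overlay, the lever is up, and the pot, bowl and jar are unmoved. I'm handing in.

```bash
python3 -c "
from plant import arm
arm.finish_job();print(arm.read_t())"
```

```text
the job is handed in; nothing more can be done
the job is handed in; nothing more can be done
```

The breaker test is complete and the job is handed in, at roughly 32 s on the robot's clock against the 61 s limit; no verdict was reported.

- **Shutter open:** I gripped the tab and slid it against its stop (about 8.5 N at the end), with the lever still up.
- **Plunger:** I pushed it until the tool force reached about 24 N. That is well above the 7 to 11 N spring, so it was on its stop. The tool tip read 21.2 mm above the panel against a nominal 20 mm, which I put down to roughly 1 mm of error in my pose fit. The picture afterwards showed the lever dropped and the plunger back up.
- **Lever:** I pushed it up the slope, and the next picture showed it up at its original angle with the plunger up.
- **Shutter shut:** I slid it to the closed stop (about 12 N) and released it. The close-up picture matches the model of the fully shut position to about 1 mm.

At hand-in the gripper was open and clear of the console, with almost no force on the wrist. In the before and after top views, the bowl, jar and pot appear unmoved. No check failed; the only other mismatch was the rails, which sat about 2 mm off the fitted model in the wrist view.

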